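# Index the next spark plug to the test electrode and set its gap by clicks

### The arm

A 7-joint arm with a two-finger parallel gripper is mounted at the origin on a cart in front of the work surface, level with it; the furniture and walls round the work are solid. World frame = base frame: x ahead of the robot, y to its left, z up, the work surface at z = 0. Lengths are in m, angles in rad, forces in N, time in s.
With the tool pointing down it reaches from about 0.35 to 0.9 m from the base axis. Payload 8.1 kg.
Tool frame: the origin (TCP) lies at the very end of the fingers, on their centre line; the grasp point (between the pads) lies 19 mm behind it; z points along the fingers, y is the line along which they close (so a half turn about z gives the same grasp; the last joint's range is limited). The gripper opens to 92 mm and grips with 3 to 60 N. Pads are 19 mm wide; open, the fingers measure 130 mm over their backs; the gripper's body (75 mm by 190 mm) begins 47 mm behind the grasp point.
Start: joints at [1.187, 0.434, 0.025, 1.573, -0.012, 1.134, -0.075], TCP at [0.173, -0.601, 0.189] pointing down, gripper open.
Joint ranges: [-2.62, 2.62], [-0.44, 2.09], [-1.27, 1.32], [0.08, 2.57], [-1.32, 4.46], [0.12, 2], [-2.74, 2.74]. Speed limits (rad/s): [2.22, 2.22, 3.01, 3.01, 3.14, 3.14, 3.14].

### API

Orientations are given as a rotation vector (axis times angle).
In Python, from cell import arm gives the robot as it stands.
- The arm moves only by the tool jog_arm, never from a script. Its argument "rows" is a list of rows, each a list of 3 entries, a list of its own where there are three numbers: the shift along the world's x, y, z in cm, then the turn, a rotation vector about the world's x, y, z in degrees, then the opening, from 0 (shut) to 1 (fully open). A call has 1 to 8 rows; each row is the pose to reach, as a shift and turn from the pose commanded when the call began; what a row does not reach only later rows make up. A row lasts 1/8 s, in which the tool goes at most 62.5 mm and 10.7 degrees, less where a joint would pass 70% of its speed; a pose out of reach is approached as far as the arm can. A call with a gripper value outside its range is refused whole. The fingers move at their own pace and stop on an object; "newtons" is the grip in N (left out, the last holds). Time passes only in rows, so rows that repeat a pose let the fingers close. It gives the time, the measured TCP pose, the force, the opening and the grip force at its end, in the units of the state.
- arm.observe(): the state, without advancing time (a new reading comes with each control period).
- arm.get_image(name): name is "scene" or "top" or "wrist"; returns a dict with "img" (420x560x3 uint8, red, green, blue), "depth" (420x560 float32, m along the optical axis (not along the pixel's ray), 0 where there is no reading), "fx", "fy", "cx", "cy" (pixels), "dist_coeffs" ([k1, k2, p1, p2, k3] as OpenCV has them; the pictures are not rectified), "rvec" (rotation vector, rad) and "tvec" (3), from world to camera coordinates, as OpenCV has them; the wrist camera has in their place "mount" (4x4, takes a point from camera to tool coordinates, whose origin is the TCP and whose axes are the flange's). Camera axes: x right, y down, z forward; pixel columns grow to the right and rows downward; lengths in m; the calibration is good to about 2 mm. A picture is of the moment at which its call begins: read the wrist's pose just before it.
- arm.sign_off(): hands the job in; it is judged then, once.
The state is a dict: "clock": time; "joints": joint angles; "dq": joint speeds; "joint_efforts": joint torques, N m; "position": TCP position; "ee_rot": TCP orientation; "force": force on the tool from outside, world axes, zero at the start; "ft_torque": the same for the moment, N m; "width": opening from 0.0 (shut) to 1.0 (fully open); "gripper_force": force on a finger pad.
Only numpy, scipy, OpenCV 4.12 (cv2) and the standard library are available. Lean on these libraries where they do the work, as an engineer would, in place of code of your own. Each camera call takes 0.05 s, during which the arm holds its last target. There are 200 camera calls.

### The job

Get the next plug ready on the spark-plug tester: wind the black gap knob fully back (counter-clockwise) to its stop and lay the loose spark plug in the turntable's empty saddle, terminal outward. Then pull up the red index plunger, swing the table counter-clockwise to the next hole so that the plug faces the electrode and let the pin drop home, and only then feed the electrode in by exactly five clicks from the stop, without going past. Leave the tools and other things on the bench where they are.

Things in the scene. Friction and masses are not known exactly. Their poses are not given: they have to be found in the camera images.
- new_plug: The loose spark plug, lying level on the bench to the left of the tester: 71 mm long, about 50 g. z up, -y along its axis to the terminal nut, +y to the threaded end. Its hexagon is 20 mm across and 14 mm long; insulator and thread are 12 mm thick, the terminal nut 6 mm. Origin on its underside, 9 mm below the axis and 8 mm from plug_grip towards the terminal.
- plug_grip (a point): Middle of the loose plug's steel hexagon, on its axis, 9 mm above the bench: grip it here across the hexagon, along the point's x (20 mm). The terminal nut's face is 43 mm away along the point's -y, the threaded end's face 27 mm along +y.
- plug_terminal (a point): Face of the loose plug's terminal nut (the thin end beyond the white insulator), on its axis.
- saddle_seat (a point): Where plug_grip lies once seated in the empty saddle: 50 mm from the table's axis, 66 mm above the bench, 26 mm above the disc; goes round with the table. Saddle: two dark V posts 5 mm thick, 17 mm wide, 12 mm from this point to either side along the radius; the hexagon goes between (5 mm play), insulator and thread rest in the Vs. The other three saddles hold plugs fixed in place.
- saddle_outer (a point): Where plug_terminal lies once the plug is seated in the empty saddle: 43 mm outward from saddle_seat along the table's radius. At the start the empty saddle faces the robot.
- table_axis (a point): On the turntable's vertical axis, fixed to the tester, 26 mm above the bench. Its axes are the tester's: -x to the load side (where the empty saddle starts), -y to the electrode, z up. The aluminium disc is 148 mm across, its top 40 mm above the bench; the green base is 248 mm across with a tongue to -y under the electrode head.
- turntable (a joint): Turntable angle, rad: 0 at the start (locked), growing counter-clockwise seen from above. The index plate has four holes a quarter turn apart; the next hole counter-clockwise is at 1.571, where the empty saddle has come round to face the electrode. It turns with light friction once the pin is out.
- plunger_grip (a point): Middle of the red index-plunger knob, on the turntable's lug 92 mm from its axis, at the start to the robot's left of the empty saddle; 66 mm above the bench with the pin home. Knob 26 mm in diameter, 23 mm high; below it a 17 mm bush, and the lug's top 26 mm below this point. The knob spins freely on its stem: the hand need not turn while it carries the table round.
- index_plunger (a joint): Lift of the index pin, m: 0 home in a hole, 0.012 at most. Above 0.008 it is clear of the hole; a spring pushes it down with 6 N (home) to 10 N. Let go between holes it rides on the plate at 0.008; over a hole (within about 2 mm) it drops to 0.
- knob_grip (a point): On the vertical axis of the black fluted gap knob, at the height to grip it: 108 mm above the bench, 190 mm from the table's axis along the tester's -y. Knob 44 mm in diameter; its top is 12 mm above this point, its underside 17 mm below, the top of the 68 x 80 mm housing 24 mm below.
- gap_knob (a joint): Gap knob angle, rad: 0 at the back stop, growing clockwise seen from above, which feeds the electrode towards the table; front stop 1.83. Click stops every 15 degrees (0.2618 rad), at 0, 0.262, 0.524 ...; a spring ball draws it to the nearest with up to 0.14 N m. A white line on it points to black marks, one a click (red mark: back stop). It starts two to four clicks out.
- electrode_tip (a point): Brass point of the electrode, at the height of a seated plug's axis, 110 mm from the table's axis when the knob is at its back stop; each click moves it 2.5 mm towards the table.
- parts_dish: Bystander: pressed steel dish of old nuts and screws, 112 mm across, 33 mm high; origin at the middle of its underside.
- feeler_gauge: Bystander: feeler gauge with fanned leaves, 94 x 55 x 10 mm; origin at the middle of its underside.
- spanner_13: Bystander: combination spanner lying flat, 182 x 26 x 8 mm; origin at the middle of its underside.
- screwdriver_red: Bystander: screwdriver with a red handle, 159 x 22 mm; origin at the middle of its underside.
- sealant_tube: Bystander: blue and white sealant tube lying behind the tester, 190 x 56 x 38 mm; origin at the middle of its underside.

How it is judged:
By the outcome, as a careful person would: the job done as asked, in the order asked, and still so for the second after the job is handed in, with the robot touching nothing.
It also fails if it takes over 67 s, if anything falls off the work surface, if the arm or the gripper's body presses on something with over 40 N, if the wrist force passes 120 N, or if a joint passes its speed limit or range.

## Working session

There is one attempt and no reset: what is moved stays moved. The work goes in short steps, Python scripts to look and compute and a tool call to move; the robot and the scene stay as the last step left them, time stands still between calls to the robot, and variables do not carry over. Pictures are saved under pics/ and viewed, at most 10 in all, crops included, and the job is handed in when it is done.

Besides the shell and the picture viewer there is one more tool, called after "Emit:" as a command line: name --argument value ..., lists and objects as JSON in quotes. jog_arm: Moves the arm, as the interface text tells. Its arguments: {"type":"object","properties":{"rows":{"type":"array","items":{"type":"array"}},"newtons":{"type":"number"}},"required":["rows"]}

```bash
ls; mkdir -p pics
cat > h.py <<'E'
import numpy as np, cv2
from cell import arm
def grab(name):
    s=arm.observe(); d=arm.get_image(name)
    K=np.array([[d['fx'],0,d['cx']],[0,d['fy'],d['cy']],[0,0,1]]);D=np.array(d['dist_coeffs'])
    if name=='wrist':
        T=np.eye(4);T[:3,:3]=cv2.Rodrigues(np.array(s['ee_rot']))[0];T[:3,3]=s['position'];T=T@np.array(d['mount'])
    else:
        W=np.eye(4);W[:3,:3]=cv2.Rodrigues(np.array(d['rvec']))[0];W[:3,3]=np.ravel(d['tvec']);T=np.linalg.inv(W)
    return dict(img=d['img'],depth=d['depth'],K=K,D=D,T=T)
def ray(g,u,v):
    p=cv2.undistortPoints(np.array([[[u,v]]],float),g['K'],g['D'])[0,0]
    return np.array([p[0],p[1],1.])
def at_depth(g,u,v):
    r=ray(g,u,v); return (g['T']@np.r_[r*g['depth'][int(round(v)),int(round(u))],1])[:3]
def at_z(g,u,v,z):
    d=g['T'][:3,:3]@ray(g,u,v);o=g['T'][:3,3]; return o+d*(z-o[2])/d[2]
def proj(g,P):
    W=np.linalg.inv(g['T']);return cv2.projectPoints(np.atleast_2d(np.array(P,float)),cv2.Rodrigues(W[:3,:3])[0],W[:3,3],g['K'],g['D'])[0][:,0]
def save(g,fn,crop=None,k=1):
    im=g['img'][:,:,::-1]
    if crop: im=im[crop[1]:crop[3],crop[0]:crop[2]]
    cv2.imwrite(fn,cv2.resize(im,None,fx=k,fy=k,interpolation=cv2.INTER_CUBIC))
E
python3 - <<'E'
from h import *
import pickle
g=grab('top');save(g,'pics/top.png',k=1.42);pickle.dump(g,open('top.pkl','wb'))
g=grab('scene');save(g,'pics/scene.png',k=1.42);pickle.dump(g,open('scene.pkl','wb'))
print(arm.observe())
E
```

```text
pics
{'clock': 0.1, 'joints': array([ 1.1873685 ,  0.43515471,  0.02497128,  1.5740168 , -0.01159833,
        1.13398061, -0.07508288]), 'dq': array([-0.0003283 , -0.00285018,  0.00010481, -0.00291467,  0.00022315,
       -0.00072615,  0.00030722]), 'joint_efforts': array([ 1.95216882e-03, -6.69128323e+01,  9.87553708e-01, -3.15147150e+01,
       -6.05116482e-02,  3.74510558e-02,  3.91323829e-05]), 'position': array([ 0.1730226 , -0.60004053,  0.18861845]), 'ee_rot': array([-3.10932139e+00, -4.39405437e-01,  5.10777192e-04]), 'force': array([-0.18929645, -0.79681916, -0.50306191]), 'ft_torque': array([ 0.00431446,  0.0063558 , -0.00498727]), 'gripper_force': 0.0, 'width': 1.002439117375558}
```

View pics/top.png

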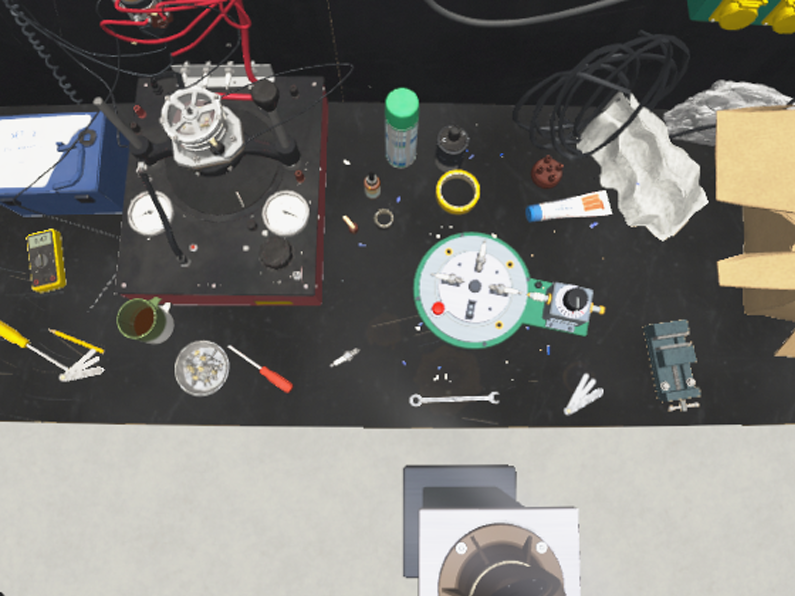

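View pics/scene.png

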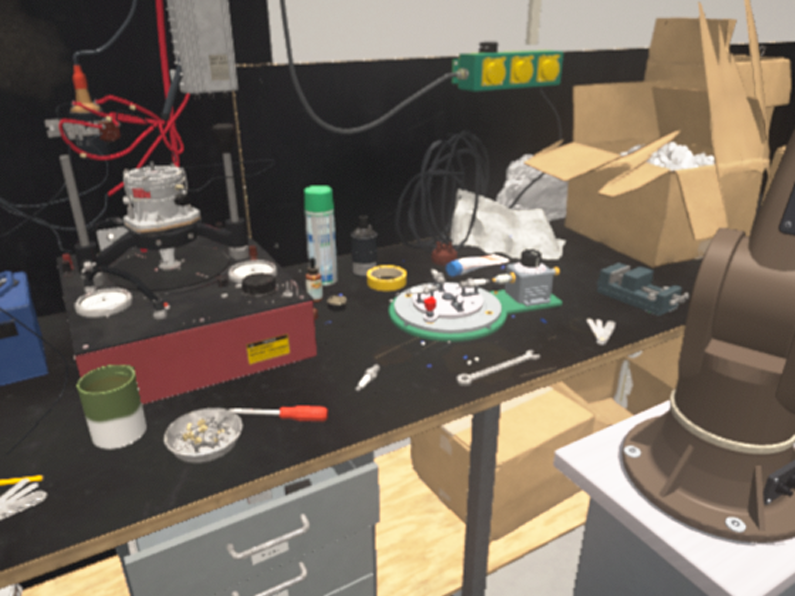

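The top view shows the table axis near (475,286), the empty saddle near (471,310), the red plunger at (438,309), the gap knob at (575,298) and the loose plug at (345,357), all in display pixels at 1.42x. The empty saddle faces the robot and the electrode head is to the right. I'll measure roughly from this, then enlarge.

Run:
```python
from h import *
import pickle
g=pickle.load(open('top.pkl','rb'))
k=1.42
for n,u,v,z in [('axis',475,286,.05),('plunger',438,309,.077),('knob',575,298,.12),('plug',345,357,.009),('plugA',333,364,.009),('plugB',358,350,.009)]:
    print(n,at_z(g,u/k,v/k,z).round(4),at_depth(g,u/k,v/k).round(4))
print(g['T'][:3,3])
a=g['img'][155:255,285:435,::-1];b=g['img'][235:265,225:260,::-1]
A=cv2.resize(a,(800,533),interpolation=cv2.INTER_CUBIC);B=cv2.resize(b,(200,171),interpolation=cv2.INTER_CUBIC)
A[:171,600:]=B
cv2.imwrite('pics/c1.png',A)
```

```text
axis [0.5936 0.0473 0.05  ] [0.5936 0.0473 0.0502]
plunger [0.5412 0.1248 0.077 ] [0.5403 0.1251 0.0817]
knob [ 0.5564 -0.1343  0.12  ] [ 0.5564 -0.1345  0.1197]
plug [0.4526 0.3101 0.009 ] [0.4517 0.3093 0.0193]
plugA [0.4382 0.3342 0.009 ] [0.4384 0.3345 0.0067]
plugB [0.4671 0.2838 0.009 ] [0.4664 0.2834 0.0155]
[0.34248287 0.21218869 1.20243943]
```

View pics/c1.png

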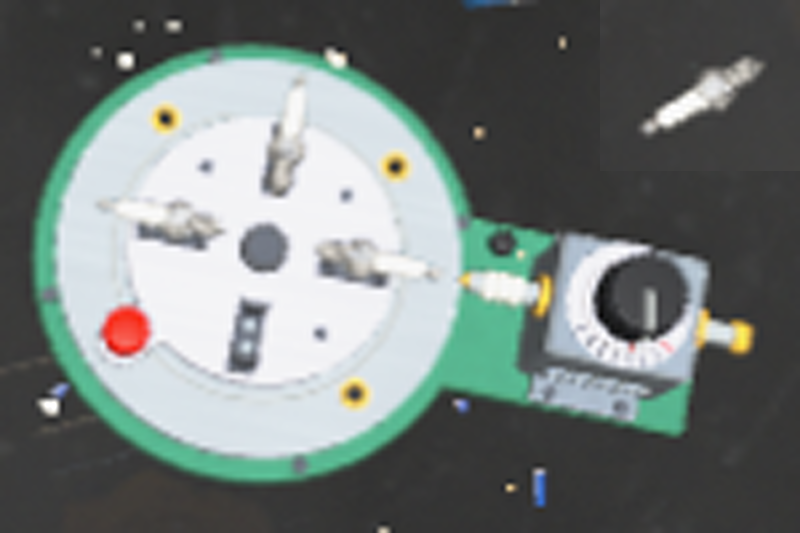

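The crop (5.33x, with the plug inset) shows the axis cap at (264,248), the red knob at (126,331) and the gap knob at (642,300). The knob's white line points down, with the red back-stop mark at about (668,345). The plug's terminal is at inset (648,128) and its thread end at (760,65). Next I'll look closer with the wrist camera.

Run:
```python
from h import *
g=grab('wrist');print(np.round(np.linalg.inv(np.eye(4))@np.array(arm.get_image('wrist')['mount']),3), g['K'])
s=arm.observe();print(cv2.Rodrigues(s['ee_rot'])[0].round(3))
```

```text
[[-0.001 -0.967 -0.255  0.068]
 [ 1.    -0.001  0.001  0.   ]
 [-0.001 -0.255  0.967 -0.195]
 [ 0.     0.     0.     1.   ]] [[357.46568757   0.         281.48608028]
 [  0.         357.46568757 212.18170882]
 [  0.           0.           1.        ]]
[[ 0.961  0.277 -0.   ]
 [ 0.277 -0.961  0.001]
 [-0.    -0.001 -1.   ]]
```

Emit:
jog_arm --rows '[[[5,10,10],[0,0,0],1],[[10,15,15],[0,0,0],1],[[15,20,15],[0,0,0],1],[[20,25,15],[0,0,0],1],[[25,31,15],[0,0,0],1],[[29,36,15],[0,0,0],1],[[32,42,15],[0,0,0],1],[[34,46,15],[0,0,0],1]]'

```text
clock: 1.2
position: [0.4526, -0.2325, 0.3341]
ee_rot: [3.11, 0.439, 0.0]
force: [1.0, 0.3, 0.3]
width: 0.999
gripper_force: 0.0
```

Emit:
jog_arm --rows '[[[6,12,0],[0,0,0],1],[[6,12,0],[0,0,0],1],[[6,12,0],[0,0,0],1]]'

```text
clock: 1.58
position: [0.513, -0.1089, 0.3337]
ee_rot: [-3.107, -0.451, -0.001]
force: [-0.4, -0.4, 0.5]
width: 0.998
gripper_force: 0.0
```

Run:
```python
from h import *
import pickle
print(arm.observe()['position'],arm.observe()['joints'])
g=grab('wrist');save(g,'pics/w1.png',k=1.42);pickle.dump(g,open('w1.pkl','wb'))
```

```text
[ 0.51297713 -0.10892571  0.33370863] [ 0.37865695  0.2070789  -0.33360703  1.55187092  0.06633113  1.39402987
 -1.24227184]
```

View pics/w1.png

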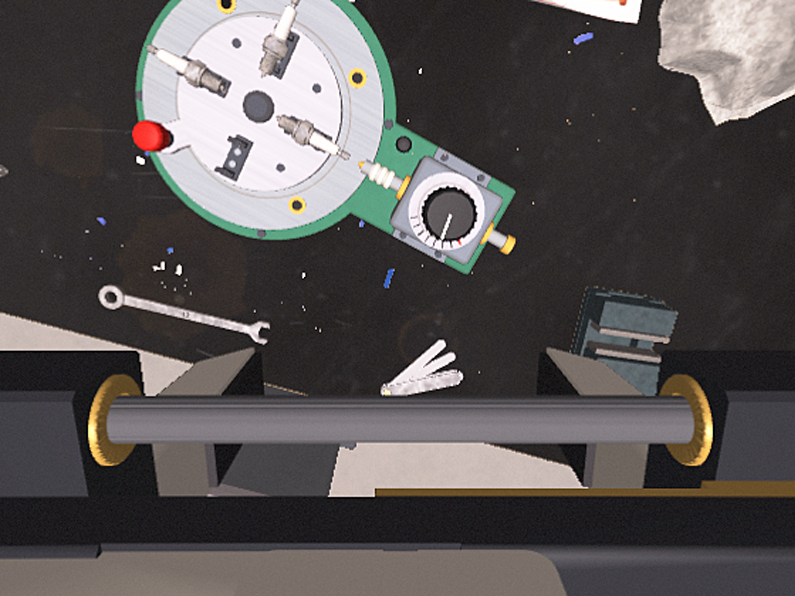

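Run:
```python
from h import *
import pickle
g=pickle.load(open('w1.pkl','rb'))
im=g['img'][:,:,::-1]
A=cv2.resize(im[0:200,90:370],(800,571),interpolation=cv2.INTER_CUBIC)
A[:250,500:]=cv2.resize(im[120:190,275:359],(300,250),interpolation=cv2.INTER_CUBIC)
cv2.imwrite('pics/w1c.png',A)
k=1.42
for n,u,v,z in [('axis',259,106,.05),('axis',259,106,.052),('plunger',152,136,.0775),('knob',449,213,.12)]:
    print(n,at_z(g,u/k,v/k,z).round(4),at_depth(g,u/k,v/k).round(4))
```

```text
axis [0.5935 0.0446 0.05  ] [0.5936 0.0452 0.0477]
axis [0.5935 0.044  0.052 ] [0.5936 0.0452 0.0477]
plunger [0.5436 0.1183 0.0775] [0.5435 0.1189 0.0763]
knob [ 0.5561 -0.1373  0.12  ] [ 0.5561 -0.1374  0.1194]
```

View pics/w1c.png

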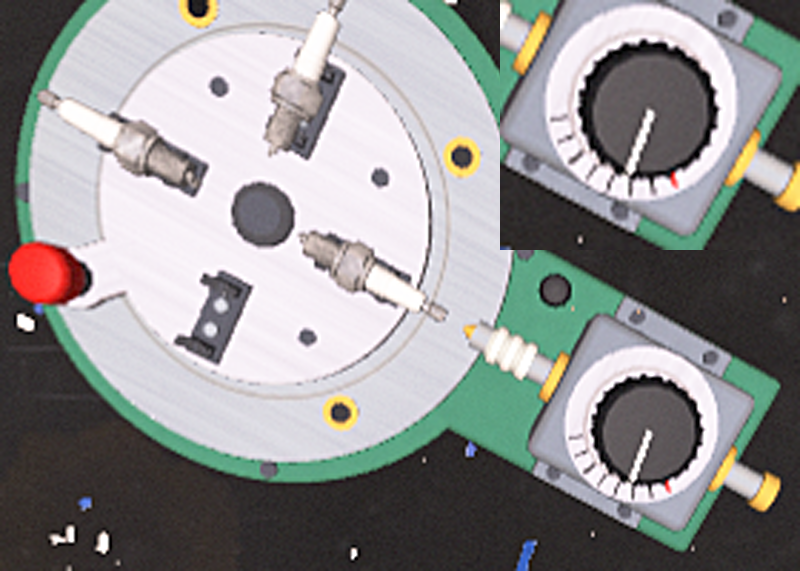

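The enlarged view shows the knob's white line about 3 marks clockwise of the red mark. I'll refine the poses from the depth clouds.

```bash
cat >> h.py <<'E'
def cloud(g):
    h,w=g['depth'].shape;uv=np.mgrid[0:w,0:h].T.reshape(-1,1,2).astype(float)
    r=cv2.undistortPoints(uv,g['K'],g['D'])[:,0]
    d=g['depth'].ravel();P=np.c_[r*d[:,None],d]@g['T'][:3,:3].T+g['T'][:3,3]
    ok=d>0;return P[ok],g['img'].reshape(-1,3)[ok].astype(int)
def near(P,c,r):return np.hypot(P[:,0]-c[0],P[:,1]-c[1])<r
def circ(P):
    c,r=cv2.minEnclosingCircle(P[:,:2].astype(np.float32));return np.round(c,4),round(r,4),P[:,:2].mean(0).round(4),len(P)
E
python3 - <<'E'
from h import *
import pickle
for f in ['w1','top']:
    g=pickle.load(open(f+'.pkl','rb'));P,C=cloud(g)
    K=P[near(P,(.556,-.137),.04)&(P[:,2]>.113)];print(f,'knob',circ(K),np.median(K[:,2]))
    red=(C[:,0]>150)&(C[:,1]<60)&(C[:,2]<80)
    R=P[red&near(P,(.543,.12),.03)&(P[:,2]>.07)];print('red',circ(R),np.median(R[:,2]))
    grn=(C[:,1]>C[:,0]+40)&near(P,(.594,.045),.14)&(np.hypot(P[:,0]-.594,P[:,1]-.045)>.11)
    D=P[near(P,(.594,.045),.085)&(abs(P[:,2]-.040)<.004)];print('disc',circ(D),np.median(D[:,2]))
    A=P[near(P,(.594,.045),.017)&(P[:,2]>.044)];print('cap',circ(A),np.median(A[:,2]))
    G=P[grn];print('green z',np.median(G[:,2]))
    # circle fit of base outer edge
    gr=P[grn&(P[:,1]>-.03)];a=np.arctan2(gr[:,1]-.045,gr[:,0]-.594);E=[]
    for t in np.arange(-3,3.1,.1):
        m=abs(a-t)<.05
        if m.sum()>2:
            q=gr[m];r=np.hypot(q[:,0]-.594,q[:,1]-.045);E.append(q[r.argmax()])
    E=np.array(E);M=np.c_[2*E[:,:2],np.ones(len(E))];s=np.linalg.lstsq(M,(E[:,:2]**2).sum(1),rcond=None)[0];print('base',s[:2],np.sqrt(s[2]+s[:2]@s[:2]))
    m=(P[:,2]>.004)&near(P,(.4526,.309),.06);Q=P[m]
    if m.sum()>20:
        c=Q[:,:2].mean(0);w,v=np.linalg.eigh(np.cov(Q[:,:2].T));ax=v[:,1];t=(Q[:,:2]-c)@ax;print('plug',c,ax,t.min(),t.max(),m.sum())
        Z=Q[Q[:,2]>.015];print('hex',Z[:,:2].mean(0),len(Z));
        for lo in np.arange(-.04,.04,.006):
            mm=(t>=lo)&(t<lo+.006)
            if mm.any():print(round(lo,3),mm.sum(),Q[mm,2].max().round(4),np.ptp((Q[mm,:2]-c)@[-ax[1],ax[0]]).round(4),end='; ')
E
```

```text
w1 knob (array([ 0.5511, -0.1353]), 0.037, array([ 0.5462, -0.1333]), 41349) 0.46298722373638
red (array([0.5431, 0.1239]), 0.0125, array([0.543 , 0.1247]), 251) 0.07621931258390507
disc (array([0.5912, 0.0512]), 0.0783, array([0.5935, 0.0481]), 8835) 0.03947163401386389
cap (array([0.5935, 0.0467]), 0.0141, array([0.5935, 0.0464]), 394) 0.048327246581351235
green z 0.01545522661226989
base [0.59260093 0.04879537] 0.12274648970559951
plug [0.46463115 0.28382508] [-0.9674667  -0.25299841] -0.005257694481799959 0.005567395878911439 37
hex [0.46191726 0.28333113] 1
-0.01 2 0.0106 0.0001; -0.004 25 0.0148 0.0064; 0.002 10 0.0152 0.0037; top knob (array([ 0.5577, -0.1383]), 0.0227, array([ 0.5568, -0.137 ]), 211) 0.12110644662184478
red (array([0.5441, 0.1255]), 0.0108, array([0.5448, 0.1263]), 23) 0.0779046134021455
disc (array([0.5954, 0.0513]), 0.0779, array([0.593 , 0.0495]), 1352) 0.04111416611211027
cap (array([0.5933, 0.0462]), 0.0158, array([0.5947, 0.0474]), 76) 0.04993722071013751
green z 0.017020772646815452
base [0.59617123 0.04849879] 0.12325966027632881
plug [0.45100602 0.3089125 ] [-0.53749842  0.84326475] -0.06018274733157871 0.05580913253325403 258
hex [0.45946051 0.29906056] 47
-0.04 6 0.0054 0.0551; -0.034 10 0.017 0.0923; -0.028 13 0.0219 0.0827; -0.022 17 0.0206 0.0999; -0.016 21 0.022 0.1008; -0.01 30 0.0216 0.1066; -0.004 20 0.0196 0.0663; 0.002 20 0.0161 0.0974; 0.008 17 0.0153 0.1031; 0.014 17 0.0149 0.093; 0.02 17 0.0136 0.0894; 0.026 10 0.0097 0.0851; 0.032 14 0.0082 0.0756; 0.038 9 0.0075 0.0575;
```

Emit:
jog_arm --rows '[[[2,-1,-5],[0,0,-10],0.8],[[4.4,-2.9,-10],[0,0,-20],0.8],[[4.4,-2.9,-15],[0,0,-30],0.8],[[4.4,-2.9,-18],[0,0,-40],0.8],[[4.4,-2.9,-20],[0,0,-42],0.8],[[4.4,-2.9,-22.5],[0,0,-42],0.8],[[4.4,-2.9,-24.3],[0,0,-42],0.8],[[4.4,-2.9,-24.3],[0,0,-42],0.8]]'

```text
clock: 2.62
position: [0.5539, -0.145, 0.0896]
ee_rot: [3.06, -0.707, -0.005]
force: [-0.4, -0.5, -0.2]
width: 0.801
gripper_force: 0.0
```

Run:
```python
from h import *
import pickle
s=arm.observe();print(s['position'],s['force'],s['width'],s['joints'])
g=pickle.load(open('w1.pkl','rb'));P,C=cloud(g)
K=P[near(P,(.556,-.137),.03)&(P[:,2]>.113)&(P[:,2]<.13)];print(circ(K))
```

```text
[ 0.55388845 -0.14496012  0.08961146] [-0.36512214 -0.47755365 -0.21904492] 0.8005097093788608 [ 0.29065437  0.46322671 -0.17756318  1.8063792   0.10325599  0.88409809
 -1.95951874]
(array([ 0.5543, -0.1384]), 0.0225, array([ 0.5549, -0.1379]), 1141)
```

Emit:
jog_arm --rows '[[[0.2,0.7,0],[0,0,0],0.8],[[0.2,0.7,0],[0,0,0],0.8],[[0.2,0.7,0],[0,0,0],0.4],[[0.2,0.7,0],[0,0,0],0.4],[[0.2,0.7,0],[0,0,0],0.4],[[0.2,0.7,0],[0,0,0],0.4],[[0.2,0.7,0],[0,0,0],0.4],[[0.2,0.7,0],[0,0,0],0.4]]' --newtons 20

```text
clock: 3.62
position: [0.5577, -0.1363, 0.0908]
ee_rot: [3.062, -0.704, -0.0]
force: [-0.7, 0.0, -0.0]
width: 0.4
gripper_force: 0.0
```

Run:
```python
from h import *
print(arm.observe()['width'],arm.observe()['gripper_force'])
g=grab('wrist');save(g,'pics/w2.png',k=1.42)
```

```text
0.3998034635467704 0.0
```

View pics/w2.png

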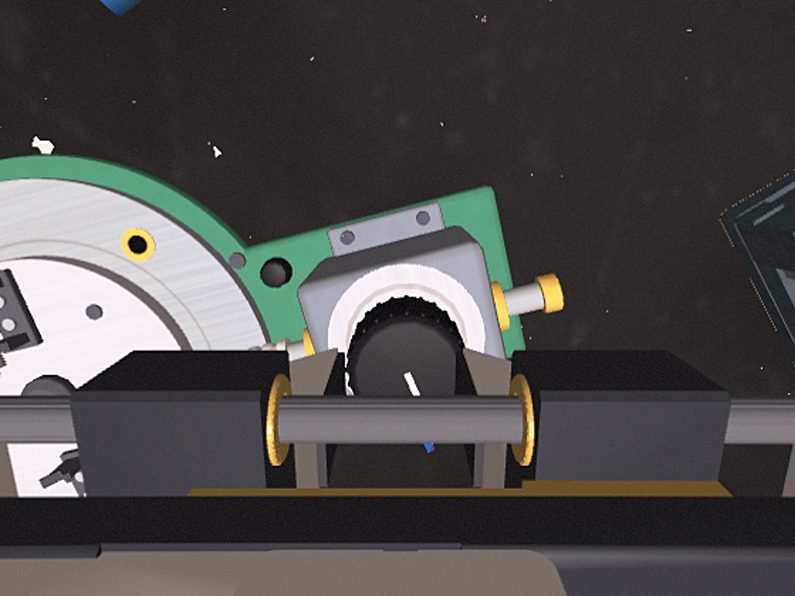

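The fingers straddle the knob with no contact force, and the knob seems shifted forward (up in the image). I'll check where it sits in the tool frame.

Run:
```python
from h import *
s=arm.observe();g=grab('wrist');P,C=cloud(g);print(s['position'])
R=cv2.Rodrigues(s['ee_rot'])[0]
m=near(P,(.556,-.138),.035)&(P[:,2]>.10)&(P[:,2]<.128)&(C.max(1)<75)
Q=(P[m]-s['position'])@R
for z in np.arange(-.040,-.01,.003):
    q=Q[abs(Q[:,2]-z)<.0015]
    if len(q):print(round(z,3),len(q),q[:,:2].min(0).round(4),q[:,:2].max(0).round(4))
print(proj(g,[s['position']+R@[0,0,-.031],s['position']+R@[.022,0,-.031]])*1.42)
```

```text
[ 0.55767296 -0.13625379  0.09085083]
-0.037 8 [-0.0049 -0.0201] [0.0096 0.0199]
-0.031 304 [-0.0093 -0.0157] [0.0176 0.0196]
-0.028 2740 [-0.0105 -0.0181] [0.0195 0.0215]
-0.025 275 [-0.0101 -0.0193] [0.0207 0.0225]
-0.022 124 [-0.0016 -0.0195] [0.0207 0.0221]
-0.019 114 [-0.0011 -0.0192] [0.0205 0.0236]
-0.016 112 [-0.0009 -0.0191] [0.0207 0.0239]
-0.013 101 [ 0.0045 -0.0182] [0.0205 0.0241]
[[398.75508235 372.00896347]
 [398.67228803 310.95681415]]
```

The knob is centred in the fingers. I'll close further.

Emit:
jog_arm --rows '[[[0,0,0],[0,0,0],0.2],[[0,0,0],[0,0,0],0.2],[[0,0,0],[0,0,0],0.2]]' --newtons 20

```text
clock: 4.1
position: [0.5576, -0.1363, 0.0909]
ee_rot: [3.062, -0.705, -0.0]
force: [0.1, 0.0, -0.7]
width: 0.205
gripper_force: 0.0
```

Run:
```python
from h import *
s=arm.observe();g=grab('wrist');P,C=cloud(g)
R=cv2.Rodrigues(s['ee_rot'])[0];Q=(P-s['position'])@R
img=g['img'].copy()
m=(abs(Q[:,1])<.06)&(abs(Q[:,0])<.03)&(Q[:,2]<.02)&(Q[:,2]>-.1)
import collections
for y in np.arange(-.06,.06,.005):
    q=Q[m&(abs(Q[:,1]-y)<.0025)]
    if len(q):print(round(y,3),len(q),'z max',np.percentile(q[:,2],[1,50,99]).round(4),'x',q[:,0].min().round(3))
save(g,'pics/w3.png',k=1.42)
print(s['ee_rot'],s['width'])
```

```text
-0.06 1 z max [0.0195 0.0195 0.0195] x -0.01
-0.055 8 z max [0.019  0.0197 0.02  ] x -0.01
-0.05 6 z max [0.0189 0.0194 0.02  ] x -0.01
-0.045 8 z max [0.0124 0.0194 0.0199] x -0.01
-0.04 255 z max [0.0066 0.0094 0.0194] x -0.009
-0.035 417 z max [0.006  0.0077 0.017 ] x -0.007
-0.03 446 z max [0.0055 0.0073 0.018 ] x -0.006
-0.025 499 z max [0.0053 0.007  0.0178] x -0.007
-0.02 463 z max [-0.0535  0.0064  0.0179] x -0.006
-0.015 810 z max [-0.0723 -0.0236  0.0167] x 0.004
-0.01 1484 z max [-0.0993 -0.0447  0.0114] x -0.01
-0.005 874 z max [-0.0302 -0.028   0.0077] x -0.01
-0.0 878 z max [-0.03   -0.0281  0.0076] x -0.01
0.005 882 z max [-0.0301 -0.0283  0.0073] x -0.01
0.01 1512 z max [-0.099  -0.0396  0.0074] x -0.01
0.015 877 z max [-0.0726 -0.0286  0.0079] x 0.008
0.02 528 z max [-0.0579  0.0034  0.0082] x 0.005
0.025 413 z max [-0.0194  0.0064  0.0083] x -0.003
0.03 495 z max [0.0049 0.0067 0.0084] x -0.006
0.035 464 z max [0.0053 0.0073 0.0116] x -0.006
0.04 301 z max [0.0061 0.0085 0.0191] x -0.006
0.045 206 z max [0.0081 0.0147 0.0196] x -0.008
0.05 72 z max [0.0164 0.0193 0.0199] x 0.0
0.055 66 z max [0.0182 0.0193 0.02  ] x 0.008
[ 3.06153366e+00 -7.04514775e-01 -9.83102600e-05] 0.20534898819745984
```

View pics/w3.png

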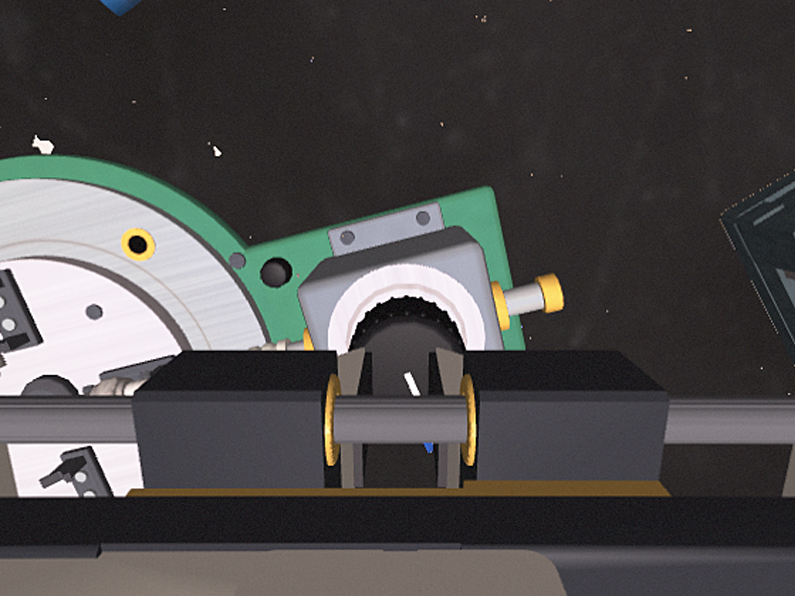

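The wrist view suggests the fingers end above the knob top, short of the stated TCP. I'll check finger extents in the tool frame using the open-finger image.

Run:
```python
from h import *
import pickle
g=pickle.load(open('w1.pkl','rb'));M=np.array(arm.get_image('wrist')['mount'])
h=dict(g);h['T']=M;P,C=cloud(h)
dep=g['depth']; print('min depth',dep[dep>0].min())
m=(P[:,2]<.03)&(abs(P[:,1])<.1)&(P[:,2]>-.15)
for y in np.arange(-.1,.1,.008):
    q=P[m&(abs(P[:,1]-y)<.004)]
    if len(q):print(round(y,3),len(q),'z',q[:,2].min().round(3),q[:,2].max().round(3),'x at zmax',q[q[:,2].argmax(),0].round(3),'x',q[:,0].min().round(3),q[:,0].max().round(3))
for u,v in [(250,355),(240,375),(225,400),(548,355),(560,380),(240,420),(230,360),(270,365)]:
    i=int(v/1.42),int(u/1.42);r=ray(h,i[1],i[0])*dep[i];print(u,v,(M@np.r_[r,1])[:3].round(3),dep[i])
```

```text
min depth 0.05047229
-0.076 1 z -0.108 -0.108 x at zmax 0.036 x 0.036 0.036
-0.068 261 z -0.118 -0.107 x at zmax 0.036 x 0.036 0.037
-0.06 2600 z -0.128 -0.045 x at zmax 0.011 x 0.01 0.037
-0.052 6369 z -0.142 -0.036 x at zmax 0.011 x -0.01 0.037
-0.044 8125 z -0.15 -0.036 x at zmax 0.009 x -0.01 0.037
-0.036 4259 z -0.15 -0.115 x at zmax 0.031 x 0.023 0.032
-0.028 4228 z -0.15 -0.114 x at zmax 0.03 x 0.023 0.032
-0.02 4056 z -0.15 -0.115 x at zmax 0.031 x 0.023 0.032
-0.012 3779 z -0.15 -0.115 x at zmax 0.031 x 0.024 0.032
-0.004 3936 z -0.15 -0.115 x at zmax 0.031 x 0.021 0.032
0.004 4041 z -0.15 -0.115 x at zmax 0.031 x 0.021 0.032
0.012 4025 z -0.15 -0.115 x at zmax 0.031 x 0.021 0.032
0.02 4258 z -0.15 -0.115 x at zmax 0.031 x 0.019 0.032
0.028 4614 z -0.147 -0.115 x at zmax 0.031 x 0.018 0.032
0.036 4649 z -0.147 -0.115 x at zmax 0.031 x 0.018 0.032
0.044 6351 z -0.147 -0.036 x at zmax 0.009 x -0.01 0.037
0.052 8029 z -0.142 -0.036 x at zmax 0.009 x -0.011 0.037
0.06 2445 z -0.131 -0.044 x at zmax 0.01 x 0.01 0.037
0.068 237 z -0.118 -0.071 x at zmax 0.011 x 0.011 0.037
0.076 1 z -0.108 -0.108 x at zmax 0.036 x 0.036 0.036
250 355 [ 0.01  -0.048 -0.04 ] 0.16449904
240 375 [ 0.01  -0.047 -0.056] 0.14901558
225 400 [ 0.032 -0.029 -0.118] 0.08396112
548 355 [ 0.009  0.048 -0.039] 0.16574179
560 380 [ 0.01   0.046 -0.059] 0.14637204
240 420 [ 0.029 -0.026 -0.12 ] 0.08297386
230 360 [ 0.011 -0.053 -0.047] 0.15768397
270 365 [-0.143 -0.144  0.333] 0.5640342
```

The image shows the fingers ending 36 mm short of the reported TCP (tool z = -0.036, x within ±0.01). Passing freely over the knob agrees with that, so I'll place the real tips at reported z + 36 mm. I'll open, lower and grip, watching the force.

Emit:
jog_arm --rows '[[[-0.1,-0.2,0],[0,0,0],0.7],[[-0.1,-0.2,0],[0,0,0],0.7],[[-0.1,-0.2,0],[0,0,0],0.7],[[-0.1,-0.2,-0.8],[0,0,0],0.7],[[-0.1,-0.2,-1.6],[0,0,0],0.7],[[-0.1,-0.2,-2.4],[0,0,0],0.7],[[-0.1,-0.2,-3.2],[0,0,0],0.7],[[-0.1,-0.2,-3.2],[0,0,0],0.7]]'

```text
clock: 5.2
position: [0.5561, -0.1382, 0.058]
ee_rot: [3.061, -0.704, -0.002]
force: [0.7, -0.6, 0.5]
width: 0.701
gripper_force: 0.0
```

Emit:
jog_arm --rows '[[[0,0,0],[0,0,0],0.35],[[0,0,0],[0,0,0],0.35],[[0,0,0],[0,0,0],0.35],[[0,0,0],[0,0,0],0.35]]' --newtons 20

```text
clock: 5.7
position: [0.5568, -0.1386, 0.0592]
ee_rot: [3.061, -0.705, 0.001]
force: [-1.4, -0.5, 3.6]
width: 0.473
gripper_force: 20.0
```

Gripped at 43.5 mm. Now I'll wind it back counter-clockwise.

Emit:
jog_arm --rows '[[[0,0,0],[0,0,8],0.35],[[0,0,0],[0,0,16],0.35],[[0,0,0],[0,0,24],0.35],[[0,0,0],[0,0,32],0.35],[[0,0,0],[0,0,40],0.35],[[0,0,0],[0,0,46],0.35],[[0,0,0],[0,0,46],0.35],[[0,0,0],[0,0,46],0.35]]'

```text
clock: 6.7
position: [0.5572, -0.1369, 0.0592]
ee_rot: [-3.093, -0.545, -0.002]
force: [0.4, 5.0, 3.6]
width: 0.476
gripper_force: 20.0
```

```bash
python3 -c "
from h import *
s=arm.observe();print(s['ft_torque'],s['force'],s['gripper_force'],s['ee_rot'],s['position'])"
```

```text
[ 1.14453213 -0.11465501 -0.01256999] [0.37640998 4.96313967 3.55433744] 20.000430643558502 [-3.09284941e+00 -5.45175899e-01 -1.78634932e-03] [ 0.5572151  -0.13691988  0.0591619 ]
```

Emit:
jog_arm --rows '[[[0,0,0],[0,0,3],0.35],[[0,0,0],[0,0,6],0.35],[[0,0,0],[0,0,6],0.35]]'

```text
clock: 7.08
position: [0.5571, -0.1367, 0.059]
ee_rot: [-3.06, -0.706, -0.002]
force: [-0.0, 6.3, 2.9]
width: 0.472
gripper_force: 20.0
```

```bash
python3 -c "
from h import *
s=arm.observe();print(s['ft_torque'],s['force'],s['gripper_force'],s['ee_rot'],s['position'])"
```

```text
[ 1.29867615 -0.12034672 -0.43481188] [-0.01738686  6.26536625  2.88376796] 20.00012755393982 [-3.05967153e+00 -7.06312277e-01 -1.66983313e-03] [ 0.55713149 -0.13666875  0.05904029]
```

The torque rose to 0.43 N·m, so it's against the stop. I'll ease off, release, raise and check.

Emit:
jog_arm --rows '[[[0,0,0],[0,0,-5],0.35],[[0,0,0],[0,0,-5],0.7],[[0,0,0],[0,0,-5],0.7],[[0,0,0],[0,0,-5],0.7],[[0,0,4],[0,0,-5],0.7],[[0,0,10],[0,0,-5],0.7],[[-2,0,16],[0,0,-5],0.7],[[-4,1,20],[0,0,-5],0.7]]'

```text
clock: 8.07
position: [0.5167, -0.1291, 0.2615]
ee_rot: [3.088, 0.573, 0.003]
force: [0.6, 0.8, 0.1]
width: 0.699
gripper_force: 0.0
```

Emit:
jog_arm --rows '[[[0,0,0],[0,0,0],0.7],[[0,0,0],[0,0,0],0.7]]'

```text
clock: 8.32
position: [0.5164, -0.1288, 0.2583]
ee_rot: [3.088, 0.574, -0.001]
force: [-0.0, 0.1, -0.7]
width: 0.701
gripper_force: 0.0
```

Run:
```python
from h import *
import pickle
print(arm.observe()['position'],arm.observe()['ee_rot'],arm.observe()['force'])
g=grab('wrist');pickle.dump(g,open('w4.pkl','wb'))
u,v=proj(g,[.5565,-.1383,.12])[0].astype(int);print(u,v)
save(g,'pics/w4.png',(max(u-50,0),max(v-50,0),u+50,v+50),5)
```

```text
[ 0.51638262 -0.12875748  0.25830635] [ 3.08830535e+00  5.74145750e-01 -8.95761131e-04] [-0.0118582   0.08136529 -0.72873473]
306 155
```

View pics/w4.png

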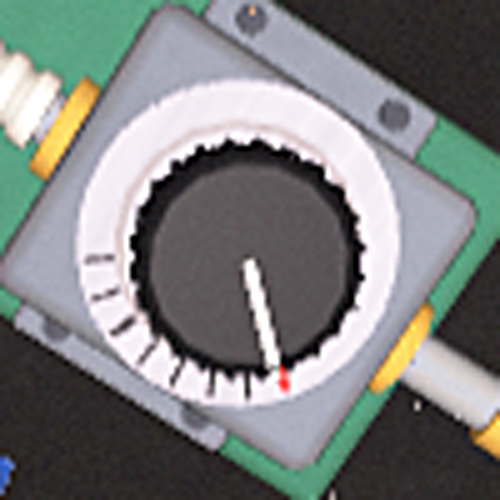

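The white line points at the red back-stop mark (crop (250,260) to (280,378)), so the knob is at its stop. Next I'll move over the plug.

Emit:
jog_arm --rows '[[[-1,5,0],[0,0,10],0.7],[[-2,10,0],[0,0,20],0.7],[[-3,15,0],[0,0,30],0.7],[[-4,20,0],[0,0,40],0.7],[[-5,26,0],[0,0,50],0.7],[[-6,32,-1],[0,0,60],0.7],[[-6,38,-3],[0,0,70],0.7],[[-6,43,-5],[0,0,80],0.7]]'

```text
clock: 9.38
position: [0.4562, 0.3036, 0.2069]
ee_rot: [-1.988, -2.431, 0.002]
force: [1.1, -1.7, -0.1]
width: 0.701
gripper_force: 0.0
```

Emit:
jog_arm --rows '[[[0,0,0],[0,0,10],0.7],[[0,0,0],[0,0,19],0.7],[[0,0,0],[0,0,19],0.7],[[0,0,0],[0,0,19],0.7]]'

```text
clock: 9.88
position: [0.4567, 0.3014, 0.2081]
ee_rot: [-1.574, -2.718, 0.001]
force: [1.2, -0.5, -0.1]
width: 0.7
gripper_force: 0.0
```

```bash
cat > plug.py <<'E'
from h import *
s=arm.observe();g=grab('wrist');P,C=cloud(g)
R=cv2.Rodrigues(s['ee_rot'])[0];print(s['position'],s['joints'].round(2),'yaw',np.degrees(np.arctan2(R[1,0],R[0,0])))
bz=np.median(P[near(P,(.456,.303),.08),2]);print('bench z',bz)
m=(P[:,2]-bz>.003)&(P[:,2]<.03)&near(P,(.456,.303),.065)
Q=P[m];c=Q[:,:2].mean(0);
for _ in range(2):
    w,v=np.linalg.eigh(np.cov(Q[:,:2].T));ax=v[:,1]*np.sign(-v[0,1]);pe=np.array([-ax[1],ax[0]]);k=abs((Q[:,:2]-c)@pe)<.013;Q=Q[k];c=Q[:,:2].mean(0)
t=(Q[:,:2]-c)@ax;n=(Q[:,:2]-c)@pe
print('c',c,'ax angle',np.degrees(np.arctan2(ax[1],ax[0])),t.min(),t.max(),len(Q))
for lo in np.arange(-.044,.044,.004):
    b=(t>=lo)&(t<lo+.004)
    if b.sum()>3:print(round(lo,3),b.sum(),'zmax',(Q[b,2].max()-bz).round(4),'mid',((n[b].min()+n[b].max())/2).round(4),'w',np.ptp(n[b]).round(4))
T=np.array(c)+ax*(t.max()-.043);N=c+ax*(t.min()+.027);print('grip from terminal end',T,'from thread end',N)
save(g,'pics/plug.png',k=1.42)
E
python3 plug.py
```

```text
[0.45666831 0.30136162 0.20806625] [-0.01  0.45 -0.94  1.68  0.38  1.21 -0.52] yaw 119.85976363638561
bench z 0.33453432706445607plug.py:6: RuntimeWarning: Mean of empty slice.
  Q=P[m];c=Q[:,:2].mean(0);
  ret = um.true_divide(
  avg = a.mean(axis, **keepdims_kw)
plug.py:8: RuntimeWarning: Degrees of freedom <= 0 for slice
  w,v=np.linalg.eigh(np.cov(Q[:,:2].T));ax=v[:,1]*np.sign(-v[0,1]);pe=np.array([-ax[1],ax[0]]);k=abs((Q[:,:2]-c)@pe)<.013;Q=Q[k];c=Q[:,:2].mean(0)
  c *= np.true_divide(1, fact)
  c *= np.true_divide(1, fact)
plug.py:8: RuntimeWarning: Mean of empty slice.
  w,v=np.linalg.eigh(np.cov(Q[:,:2].T));ax=v[:,1]*np.sign(-v[0,1]);pe=np.array([-ax[1],ax[0]]);k=abs((Q[:,:2]-c)@pe)<.013;Q=Q[k];c=Q[:,:2].mean(0)
Traceback (most recent call last):
  File "plug.py", line 10, in <module>
    print('c',c,'ax angle',np.degrees(np.arctan2(ax[1],ax[0])),t.min(),t.max(),len(Q))
                                                               ~~~~~^^
ValueError: zero-size array to reduction operation minimum which has no identity
```

Gripper points spoil the bench median, so I'll filter on z < 0.06.

```bash
sed -i 's/P,C=cloud(g)$/P,C=cloud(g);P=P[P[:,2]<.06]/' plug.py; python3 plug.py
```

```text
[0.45671124 0.30141715 0.20837099] [-0.01  0.45 -0.94  1.68  0.38  1.21 -0.52] yaw 119.89307804616321
bench z -0.0001667814025775316
c [0.45077947 0.30972055] ax angle 119.94489524894956 -0.032523065178551344 0.03651119197828477 645
-0.032 13 zmax 0.0163 mid 0.0001 w 0.0045
-0.028 30 zmax 0.0189 mid 0.0001 w 0.0112
-0.024 36 zmax 0.0183 mid -0.0005 w 0.01
-0.02 34 zmax 0.0183 mid 0.0001 w 0.0111
-0.016 37 zmax 0.0185 mid 0.0007 w 0.0167
-0.012 63 zmax 0.0207 mid 0.0001 w 0.02
-0.008 73 zmax 0.0208 mid 0.0001 w 0.02
-0.004 67 zmax 0.0201 mid 0.0001 w 0.0199
0.0 49 zmax 0.0187 mid 0.0 w 0.0132
0.004 42 zmax 0.0141 mid 0.0 w 0.0111
0.008 36 zmax 0.0142 mid 0.0 w 0.011
0.012 32 zmax 0.0128 mid 0.0 w 0.0088
0.016 36 zmax 0.0128 mid 0.0 w 0.0088
0.02 36 zmax 0.011 mid -0.0 w 0.0088
0.024 22 zmax 0.01 mid -0.0 w 0.0088
0.028 13 zmax 0.0073 mid -0.0 w 0.0044
0.032 20 zmax 0.0073 mid -0.0 w 0.0044
0.036 4 zmax 0.0071 mid 0.0005 w 0.0033
grip from terminal end [0.45401847 0.30409796] from thread end [0.4535364  0.30493479]
```

Emit:
jog_arm --rows '[[[-0.2,0.2,-6],[0,0,0],0.5],[[-0.2,0.2,-12],[0,0,0],0.5],[[-0.2,0.2,-17],[0,0,0],0.5],[[-0.2,0.2,-21],[0,0,0],0.5],[[-0.2,0.2,-22.5],[0,0,0],0.5],[[-0.2,0.2,-23.5],[0,0,0],0.5],[[-0.2,0.2,-24],[0,0,0],0.5],[[-0.2,0.2,-24],[0,0,0],0.5]]'

```text
clock: 10.98
position: [0.4552, 0.3041, -0.0304]
ee_rot: [1.569, 2.721, 0.002]
force: [0.2, 0.7, 0.3]
width: 0.5
gripper_force: 0.0
```

Emit:
jog_arm --rows '[[[0,0,0],[0,0,0],0.1],[[0,0,0],[0,0,0],0.1],[[0,0,0],[0,0,0],0.1],[[0,0,0],[0,0,0],0.1]]' --newtons 20

```text
clock: 11.48
position: [0.4548, 0.3038, -0.031]
ee_rot: [1.569, 2.722, 0.0]
force: [1.0, -0.9, 2.2]
width: 0.208
gripper_force: 20.0
```

Plug gripped at 19 mm. I'll lift it and pin down the saddle from the stored clouds.

Emit:
jog_arm --rows '[[[0,0,2],[0,0,0],0.1],[[0,0,6],[0,0,0],0.1],[[0,0,11],[0,0,0],0.1],[[0,0,16],[0,0,0],0.1]]'

```text
clock: 11.98
position: [0.4541, 0.3039, 0.1316]
ee_rot: [-1.568, -2.722, -0.001]
force: [0.7, 0.3, -0.1]
width: 0.201
gripper_force: 20.0
```

Run:
```python
from h import *
import pickle
print(arm.observe()['position'],arm.observe()['width'])
for f in ['w1','w4','top']:
    g=pickle.load(open(f+'.pkl','rb'));P,C=cloud(g)
    m=near(P,(.545,.058),.03)&(P[:,2]>.046)&(P[:,2]<.075)
    Q=P[m]
    if len(Q)<5: print(f,len(Q));continue
    out=np.array([-np.cos(np.radians(11.35)),np.sin(np.radians(11.35))]);pe=np.array([-out[1],out[0]])
    A=np.array([.594,.048]);t=(Q[:,:2]-A)@out;n=(Q[:,:2]-A)@pe
    print(f,len(Q),'zmax',Q[:,2].max())
    for lo in np.arange(.02,.08,.005):
        b=(t>=lo)&(t<lo+.005)
        if b.sum()>2:print(round(lo,3),b.sum(),'z',np.percentile(Q[b,2],90).round(4),'mid',((n[b].min()+n[b].max())/2).round(4),'w',np.ptp(n[b]).round(4),'t',t[b].mean().round(4))
    K=P[near(P,(.556,-.138),.027)&(P[:,2]>.113)&(P[:,2]<.13)&(C.max(1)<110)];print(circ(K))
    R=P[near(P,(.544,.1245),.02)&(P[:,2]>.072)&(P[:,2]<.09)&(C[:,0]>120)&(C[:,1]<80)]
    if len(R):print('red',circ(R))
```

```text
[0.4541443  0.30385661 0.13157616] 0.20125499440592318
w1 182 zmax 0.06469272433847512
0.03 26 z 0.0622 mid 0.0007 w 0.0153 t 0.0342
0.035 49 z 0.0631 mid 0.0011 w 0.0151 t 0.0371
0.04 7 z 0.0476 mid 0.0016 w 0.0072 t 0.0432
0.045 9 z 0.047 mid 0.0008 w 0.0105 t 0.0474
0.055 16 z 0.0476 mid 0.0036 w 0.0084 t 0.0574
0.06 39 z 0.0629 mid 0.0011 w 0.0153 t 0.0635
0.065 34 z 0.0632 mid 0.0009 w 0.0158 t 0.0665
(array([ 0.5547, -0.1381]), 0.0221, array([ 0.5557, -0.1377]), 1055)
red (array([0.5433, 0.1239]), 0.0127, array([0.5432, 0.1233]), 346)
w4 271 zmax 0.06457600582750606
0.03 55 z 0.0623 mid 0.0007 w 0.0153 t 0.0338
0.035 54 z 0.063 mid 0.0004 w 0.016 t 0.0366
0.04 11 z 0.0476 mid 0.0017 w 0.0072 t 0.0429
0.045 8 z 0.0473 mid 0.0016 w 0.0083 t 0.0464
0.05 10 z 0.0477 mid 0.0011 w 0.0064 t 0.0538
0.055 17 z 0.0473 mid 0.0006 w 0.0135 t 0.0573
0.06 79 z 0.0628 mid 0.0004 w 0.0158 t 0.063
0.065 37 z 0.0629 mid -0.0001 w 0.0156 t 0.066
(array([ 0.5549, -0.1382]), 0.0221, array([ 0.5557, -0.1375]), 1571)
red (array([0.543 , 0.1238]), 0.0128, array([0.5431, 0.1228]), 548)
top 62 zmax 0.06716813921176423
0.03 11 z 0.0647 mid -0.0005 w 0.0127 t 0.0327
0.035 9 z 0.058 mid -0.0009 w 0.0141 t 0.0367
0.04 7 z 0.0499 mid 0.003 w 0.0096 t 0.042
0.045 9 z 0.0487 mid -0.0093 w 0.029 t 0.0472
0.05 4 z 0.0479 mid 0.0135 w 0.032 t 0.0525
0.055 7 z 0.0609 mid -0.0025 w 0.0156 t 0.0582
0.06 10 z 0.0634 mid 0.0011 w 0.0135 t 0.0633
0.065 5 z 0.0478 mid -0.0072 w 0.0257 t 0.0671
(array([ 0.5574, -0.1372]), 0.0217, array([ 0.5567, -0.1356]), 174)
red (array([0.5442, 0.126 ]), 0.0111, array([0.5451, 0.1261]), 37)
```

Emit:
jog_arm --rows '[[[1.5,-4,0],[0,0,10],0.1],[[3,-9,0],[0,0,20],0.1],[[5,-14,0],[0,0,30],0.1],[[7,-19,0],[0,0,40],0.1],[[9.1,-24.6,0],[0,0,48.7],0.1],[[9.1,-24.6,0],[0,0,48.7],0.1],[[9.1,-24.6,-3],[0,0,48.7],0.1],[[9.1,-24.6,-3],[0,0,48.7],0.1]]'

```text
clock: 12.98
position: [0.5441, 0.0577, 0.0983]
ee_rot: [-0.307, -3.124, 0.001]
force: [0.1, -0.2, -0.1]
width: 0.204
gripper_force: 20.0
```

Run:
```python
from h import *
s=arm.observe();R=cv2.Rodrigues(s['ee_rot'])[0];print(s['position'],s['joints'].round(2),'yaw',np.degrees(np.arctan2(R[1,0],R[0,0])),R[:,2].round(4))
g=grab('wrist');save(g,'pics/w5.png',k=1.42)
P,C=cloud(g);ax=R[:2,0];pe=np.array([-ax[1],ax[0]])
Q=P[near(P,s['position'],.06)&(P[:,2]>.12)&(P[:,2]<.165)]
t=(Q[:,:2]-s['position'][:2])@ax;n=(Q[:,:2]-s['position'][:2])@pe
for lo in np.arange(-.05,.06,.004):
    b=(t>=lo)&(t<lo+.004)
    if b.sum()>3:print(round(lo,3),b.sum(),'z',Q[b,2].max().round(4),'mid',np.median(n[b]).round(4),'w',np.ptp(n[b]).round(4))
```

```text
[0.54411908 0.05770454 0.09833468] [ 0.52  0.65 -1.08  1.81  0.65  1.09  0.58] yaw 168.79161479479592 [-2.7e-03 -6.0e-04 -1.0e+00]
-0.026 35 z 0.145 mid 0.0011 w 0.0043
-0.022 68 z 0.1479 mid 0.0004 w 0.0103
-0.018 14 z 0.1487 mid 0.0002 w 0.005
-0.006 18 z 0.1441 mid 0.0004 w 0.0188
-0.002 294 z 0.1511 mid 0.0002 w 0.0189
0.002 411 z 0.1612 mid 0.0006 w 0.0189
0.006 834 z 0.1649 mid 0.0006 w 0.0345
0.01 983 z 0.165 mid 0.0006 w 0.0392
0.014 227 z 0.1435 mid 0.0002 w 0.0116
0.018 211 z 0.1427 mid 0.0006 w 0.0102
0.022 202 z 0.1411 mid 0.0002 w 0.0096
0.026 194 z 0.1411 mid 0.0002 w 0.0096
0.03 207 z 0.1399 mid 0.0006 w 0.0096
0.034 89 z 0.1382 mid 0.0002 w 0.0072
0.038 117 z 0.1368 mid 0.0006 w 0.0054
0.042 75 z 0.1361 mid 0.0006 w 0.0055
```

View pics/w5.png

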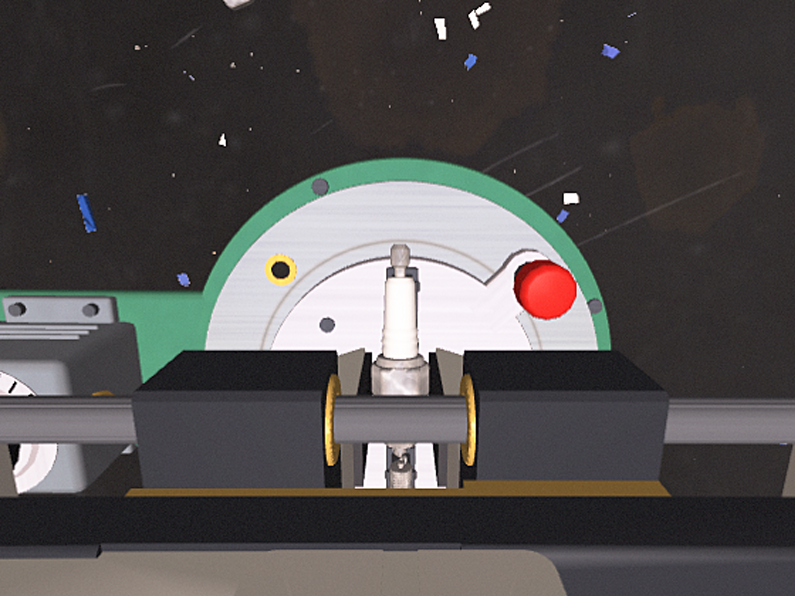

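The plug hangs terminal outward over the saddle. Depth shows it sits about 7.5° terminal-low, both on the bench and in hand (two cameras agree), so I'll level it with a tilt before seating.

Emit:
jog_arm --rows '[[[-0.2,0,-1.5],[0.7,3.7,0],0.1],[[-0.4,0.1,-3],[1.5,7.4,0],0.1],[[-0.4,0.1,-4],[1.5,7.4,0],0.1],[[-0.4,0.1,-4],[1.5,7.4,0],0.1],[[-0.4,0.1,-4],[1.5,7.4,0],0.1]]'

```text
clock: 13.65
position: [0.5416, 0.0593, 0.0599]
ee_rot: [-0.293, -2.998, -0.02]
force: [-0.3, 0.8, -0.3]
width: 0.206
gripper_force: 20.0
```

```bash
cat > hand.py <<'E'
from h import *
s=arm.observe();R=cv2.Rodrigues(s['ee_rot'])[0];print(s['position'],R[:,2].round(4),s['force'])
g=grab('wrist');P,C=cloud(g)
A=np.array([.594,.0475]);a=np.radians(11.35);o=np.array([-np.cos(a),np.sin(a)]);pe=np.array([-o[1],o[0]])
t=(P[:,:2]-A)@o;n=(P[:,:2]-A)@pe
for lo in np.arange(.016,.1,.004):
    b=(t>=lo)&(t<lo+.004)&(abs(n)<.012)&(P[:,2]>.055)&(P[:,2]<s['position'][2]+.0505)
    if b.sum()>3:print(round(lo,3),b.sum(),'z',np.percentile(P[b,2],97).round(4),'mid',((n[b].min()+n[b].max())/2).round(4),'w',np.ptp(n[b]).round(4),'tmax',t[b].max().round(4),t[b].min().round(4))
E
python3 hand.py
```

```text
[0.54164588 0.05931361 0.05992154] [-0.1271  0.0259 -0.9916] [-0.25639355  0.7924411  -0.25224557]
0.02 10 z 0.1012 mid 0.0004 w 0.0029 tmax 0.0239 0.0229
0.024 35 z 0.1032 mid -0.002 w 0.0076 tmax 0.0279 0.0241
0.028 72 z 0.1065 mid -0.0006 w 0.0102 tmax 0.0301 0.028
0.044 167 z 0.1098 mid -0.0008 w 0.0188 tmax 0.048 0.0448
0.048 363 z 0.11 mid -0.0008 w 0.0188 tmax 0.052 0.048
0.052 422 z 0.1098 mid -0.0006 w 0.0192 tmax 0.056 0.052
0.056 436 z 0.1093 mid 0.0 w 0.0239 tmax 0.06 0.056
0.06 232 z 0.106 mid -0.0004 w 0.0159 tmax 0.064 0.06
0.064 266 z 0.1059 mid -0.0004 w 0.016 tmax 0.068 0.064
0.068 198 z 0.1051 mid -0.0005 w 0.0101 tmax 0.072 0.068
0.072 192 z 0.1052 mid -0.0007 w 0.0096 tmax 0.076 0.072
0.076 200 z 0.1048 mid -0.0007 w 0.0096 tmax 0.08 0.076
0.08 163 z 0.1046 mid -0.0005 w 0.0091 tmax 0.0839 0.08
0.084 90 z 0.1022 mid -0.0005 w 0.0055 tmax 0.088 0.0842
0.088 115 z 0.1027 mid -0.0005 w 0.0054 tmax 0.092 0.0883
0.092 32 z 0.1021 mid -0.0007 w 0.005 tmax 0.0933 0.092
```

The plug is level now, with the terminal at 93.3 mm and thread end at 22.9 mm radius (want 93/23). I'll lower it.

Emit:
jog_arm --rows '[[[0,-0.05,-0.8],[0,0,0],0.1],[[0,-0.05,-1.6],[0,0,0],0.1],[[0,-0.05,-2.3],[0,0,0],0.1],[[0,-0.05,-2.8],[0,0,0],0.1],[[0,-0.05,-3.1],[0,0,0],0.1],[[0,-0.05,-3.3],[0,0,0],0.1],[[0,-0.05,-3.3],[0,0,0],0.1]]'

```text
clock: 14.58
position: [0.5418, 0.0585, 0.026]
ee_rot: [-0.294, -2.996, -0.021]
force: [-0.5, 0.6, -0.0]
width: 0.205
gripper_force: 20.0
```

```bash
python3 hand.py
```

```text
[0.5417897  0.05849771 0.02599361] [-0.1285  0.0265 -0.9914] [-0.46267962  0.63620532 -0.01748546]
0.02 10 z 0.0662 mid 0.0012 w 0.0029 tmax 0.0237 0.0223
0.024 46 z 0.0712 mid -0.0003 w 0.0094 tmax 0.028 0.024
0.028 53 z 0.0723 mid 0.0004 w 0.0098 tmax 0.0297 0.028
0.044 191 z 0.0759 mid -0.0 w 0.0189 tmax 0.048 0.0442
0.048 373 z 0.0761 mid -0.0 w 0.0189 tmax 0.052 0.048
0.052 447 z 0.0761 mid 0.0 w 0.0224 tmax 0.056 0.052
0.056 411 z 0.0743 mid -0.0 w 0.0239 tmax 0.06 0.056
0.06 240 z 0.0724 mid -0.0004 w 0.0157 tmax 0.064 0.06
0.064 308 z 0.0719 mid -0.0005 w 0.0157 tmax 0.068 0.064
0.068 196 z 0.0714 mid 0.0 w 0.0096 tmax 0.072 0.068
0.072 197 z 0.0713 mid 0.0 w 0.0096 tmax 0.076 0.072
0.076 196 z 0.0712 mid 0.0 w 0.0096 tmax 0.08 0.0761
0.08 156 z 0.0706 mid 0.0001 w 0.0096 tmax 0.084 0.08
0.084 91 z 0.0693 mid 0.0001 w 0.0059 tmax 0.088 0.084
0.088 122 z 0.0695 mid 0.0001 w 0.0059 tmax 0.0917 0.088
0.092 29 z 0.0682 mid 0.0001 w 0.005 tmax 0.093 0.092
```

Emit:
jog_arm --rows '[[[0,0,-0.1],[0,0,0],0.1],[[0,0,-0.1],[0,0,0],0.1],[[0,0,-0.1],[0,0,0],0.3],[[0,0,-0.1],[0,0,0],0.4],[[0,0,-0.1],[0,0,0],0.4],[[0,0,1],[0,0,0],0.4],[[0,0,4],[0,0,0],0.4],[[0,0,8],[-1.5,-7.4,0],0.4]]'

```text
clock: 15.62
position: [0.5434, 0.0577, 0.1061]
ee_rot: [0.312, 3.125, 0.003]
force: [0.9, -1.1, 1.0]
width: 0.403
gripper_force: 0.0
```

Emit:
jog_arm --rows '[[[0,0,3],[0,0,0],0.5],[[0,0,3],[0,0,0],0.5]]'

```text
clock: 15.88
position: [0.5428, 0.059, 0.1389]
ee_rot: [0.306, 3.122, 0.001]
force: [0.3, 0.3, -1.5]
width: 0.494
gripper_force: 0.0
```

```bash
sed -i "s/s\['position'\]\[2\]+.0505/.08/" hand.py
cat >> hand.py <<'E'
q=P[near(P,(.543,.1235),.022)&(P[:,2]>.072)&(P[:,2]<.09)&(C[:,0]>120)&(C[:,1]<80)]
if len(q):print('red',circ(q),np.median(q[:,2]))
E
python3 hand.py
```

```text
[0.54283464 0.05897091 0.13894829] [ 4.7e-03 -1.0e-04 -1.0e+00] [ 0.2644376   0.29278161 -1.54334542]
0.02 6 z 0.0665 mid 0.0009 w 0.0024 tmax 0.024 0.0227
0.024 22 z 0.071 mid -0.0003 w 0.0094 tmax 0.028 0.0244
0.028 71 z 0.0714 mid -0.0003 w 0.0111 tmax 0.0319 0.0281
0.032 84 z 0.072 mid -0.0003 w 0.016 tmax 0.036 0.032
0.036 100 z 0.0719 mid -0.0003 w 0.0159 tmax 0.04 0.0361
0.04 65 z 0.075 mid -0.0003 w 0.017 tmax 0.044 0.0401
0.044 119 z 0.0752 mid -0.0003 w 0.0202 tmax 0.048 0.044
0.048 139 z 0.0754 mid -0.0003 w 0.0202 tmax 0.052 0.048
0.052 145 z 0.0751 mid -0.0003 w 0.0201 tmax 0.056 0.052
0.056 102 z 0.0729 mid 0.0001 w 0.0146 tmax 0.0599 0.056
0.06 87 z 0.0717 mid -0.0003 w 0.0156 tmax 0.064 0.06
0.064 119 z 0.0716 mid -0.0002 w 0.0155 tmax 0.068 0.064
0.068 72 z 0.0712 mid 0.0002 w 0.0099 tmax 0.0719 0.068
0.072 70 z 0.0709 mid 0.0002 w 0.0099 tmax 0.0758 0.0721
0.076 70 z 0.0709 mid -0.0002 w 0.0091 tmax 0.08 0.076
0.08 57 z 0.0708 mid -0.0002 w 0.009 tmax 0.084 0.0801
0.084 37 z 0.0687 mid 0.0002 w 0.0052 tmax 0.088 0.084
0.088 40 z 0.0694 mid 0.0002 w 0.0052 tmax 0.0916 0.0884
0.092 12 z 0.0676 mid -0.0002 w 0.0045 tmax 0.0929 0.0921
red (array([0.5417, 0.1239]), 0.0127, array([0.5415, 0.1238]), 772) 0.07664799002173225
```

The plug is seated level (axis z about 0.066, radius 22.8 to 92.9 mm). On to the plunger.

Emit:
jog_arm --rows '[[[0,3.5,0],[0,0,0],0.5],[[0,6.5,-2],[0,0,0],0.5],[[0,6.5,-5],[0,0,0],0.5],[[0,6.5,-8],[0,0,0],0.5],[[0,6.5,-10],[0,0,0],0.5],[[0,6.5,-11.5],[0,0,0],0.5],[[0,6.5,-12.5],[0,0,0],0.5],[[0,6.5,-12.5],[0,0,0],0.5]]'

```text
clock: 16.92
position: [0.5415, 0.1231, 0.0106]
ee_rot: [-0.307, -3.126, 0.0]
force: [-0.0, 1.0, -0.2]
width: 0.501
gripper_force: 0.0
```

Emit:
jog_arm --rows '[[[0,0,0],[0,0,0],0.5],[[0,0,0],[0,0,0],0.1],[[0,0,0],[0,0,0],0.1],[[0,0,0],[0,0,0],0.1],[[0,0,0],[0,0,0],0.1],[[0,0,0],[0,0,0],0.1]]' --newtons 30

```text
clock: 17.68
position: [0.5422, 0.1244, 0.0114]
ee_rot: [0.306, 3.126, 0.003]
force: [1.8, 5.1, 1.4]
width: 0.275
gripper_force: 30.0
```

Emit:
jog_arm --rows '[[[0,0,0.4],[0,0,0],0.1],[[0,0,0.8],[0,0,0],0.1],[[0,0,1.05],[0,0,0],0.1],[[0,0,1.05],[0,0,0],0.1],[[0,0,1.05],[0,0,0],0.1]]'

```text
clock: 18.3
position: [0.5401, 0.1228, 0.0205]
ee_rot: [-0.306, -3.124, 0.002]
force: [-3.4, 4.5, -11.3]
width: 0.272
gripper_force: 30.0
```

Emit:
jog_arm --rows '[[[-0.73,-0.54,0.05],[0,0,0],0.1],[[-1.4,-1.14,0.05],[0,0,0],0.1],[[-2.0,-1.81,0.05],[0,0,0],0.1],[[-2.54,-2.53,0.05],[0,0,0],0.1],[[-3.01,-3.31,0.05],[0,0,0],0.1],[[-3.4,-4.12,0.05],[0,0,0],0.1],[[-3.7,-4.97,0.05],[0,0,0],0.1],[[-3.92,-5.85,0.05],[0,0,0],0.1]]'

```text
clock: 19.3
position: [0.5031, 0.0639, 0.0221]
ee_rot: [0.308, 3.125, 0.0]
force: [3.1, 0.7, -10.5]
width: 0.274
gripper_force: 30.0
```

```bash
cat > st.py <<'E'
from h import *
s=arm.observe();p=s['position'];R=cv2.Rodrigues(s['ee_rot'])[0]
print(p.round(4),s['force'].round(1),s['ft_torque'].round(2),'w',s['width'],s['gripper_force'],'j',s['joints'].round(2),'yaw',np.degrees(np.arctan2(R[1,0],R[0,0])).round(2))
d=p[:2]-[.594,.0477];print('r',np.hypot(*d),'ang',np.degrees(np.arctan2(d[1],d[0]))%360)
E
python3 st.py
```

```text
[0.5031 0.0639 0.0221] [  3.1   0.7 -10.5] [ 0.09 -0.86 -0.05] w 0.2742225966325488 29.998494386672974 j [ 0.48  0.69 -1.01  1.98  0.76  0.91  0.43] yaw 168.76
r 0.09237274716239852 ang 169.9106183991513
```

Tracking well with low forces. Now the second half.

Emit:
jog_arm --rows '[[[-0.13,-0.89,0],[0,0,0],0.1],[[-0.18,-1.79,0],[0,0,0],0.1],[[-0.14,-2.69,0],[0,0,0],0.1],[[-0.01,-3.59,0],[0,0,0],0.1],[[0.21,-4.46,0],[0,0,0],0.1],[[0.51,-5.31,0],[0,0,0],0.1],[[0.9,-6.13,0],[0,0,0],0.1],[[1.36,-6.91,0],[0,0,0],0.1]]'

```text
clock: 20.3
position: [0.5176, -0.0034, 0.0224]
ee_rot: [0.306, 3.124, 0.004]
force: [6.0, 5.6, -10.9]
width: 0.277
gripper_force: 30.0
```

Emit:
jog_arm --rows '[[[0,0,0],[0,0,0],0.1],[[0,0,0],[0,0,0],0.1]]'

```text
clock: 20.55
position: [0.5177, -0.0036, 0.0224]
ee_rot: [0.307, 3.124, 0.004]
force: [6.6, 3.9, -11.7]
width: 0.275
gripper_force: 30.0
```

```bash
python3 st.py
```

```text
[ 0.5177 -0.0036  0.0224] [  6.6   3.9 -11.7] [ 0.74 -1.46  0.05] w 0.27455672146500737 29.99831646680832 j [ 0.61  0.7  -1.01  1.96  0.76  0.92  0.57] yaw 168.79
r 0.09197468943312194 ang 213.90734051122254
```

Emit:
jog_arm --rows '[[[0,0,-0.3],[0,0,0],0.1],[[0,0,-0.6],[0,0,0],0.1],[[0,0,-0.9],[0,0,0],0.1],[[0,0,-1.1],[0,0,0],0.1],[[0,0,-1.1],[0,0,0],0.1],[[0,0,-1.1],[0,0,0],0.1]]'

```text
clock: 21.3
position: [0.5174, -0.0032, 0.0116]
ee_rot: [0.306, 3.124, 0.004]
force: [4.6, 3.5, -7.1]
width: 0.275
gripper_force: 30.0
```

```bash
python3 st.py
```

```text
[ 0.5174 -0.0032  0.0116] [ 4.6  3.5 -7.1] [ 0.85 -1.03  0.02] w 0.27537288938498566 29.998593628406525 j [ 0.6   0.72 -1.    1.97  0.78  0.9   0.56] yaw 168.82
r 0.09195365313790604 ang 213.60939419180772
```

Emit:
jog_arm --rows '[[[0,0,0],[0,0,0],0.3],[[0,0,0],[0,0,0],0.45],[[0,0,0],[0,0,0],0.5],[[0,0,0],[0,0,0],0.5],[[0,0,3],[0,0,0],0.5],[[0,0,8],[0,0,0],0.5],[[0,0,14],[0,0,0],0.7],[[2,-4,16],[0,0,0],0.7]]'

```text
clock: 22.3
position: [0.5371, -0.0408, 0.1753]
ee_rot: [0.296, 3.122, 0.002]
force: [1.5, -0.3, -0.4]
width: 0.661
gripper_force: 0.0
```

Emit:
jog_arm --rows '[[[2,-4,2],[0,0,0],0.7],[[2,-4,2],[0,0,0],0.7],[[2,-4,2],[0,0,0],0.7]]'

```text
clock: 22.68
position: [0.5555, -0.0838, 0.1905]
ee_rot: [-0.307, -3.126, -0.001]
force: [-0.8, 0.8, 0.3]
width: 0.699
gripper_force: 0.0
```

```bash
python3 st.py
python3 - <<'E'
from h import *
import pickle
for f in ['top','wrist']:
    g=grab(f);pickle.dump(g,open('x_'+f+'.pkl','wb'));P,C=cloud(g);print(f)
    q=P[near(P,(.5174,-.0033),.025)&(P[:,2]>.065)&(P[:,2]<.1)&(C[:,0]>120)&(C[:,1]<80)]
    if len(q):print('red',circ(q),np.median(q[:,2]))
    A=np.array([.594,.0477]);a=np.radians(-90-11.35);o=np.array([np.cos(a),np.sin(a)]);pe=np.array([-o[1],o[0]])
    t=(P[:,:2]-A)@o;n=(P[:,:2]-A)@pe
    for lo in np.arange(.02,.12,.004):
        b=(t>=lo)&(t<lo+.004)&(abs(n)<.014)&(P[:,2]>.05)&(P[:,2]<.09)
        if b.sum()>1:print(round(lo,3),b.sum(),'z',np.percentile(P[b,2],97).round(4),'mid',((n[b].min()+n[b].max())/2).round(4),'t',t[b].min().round(4),t[b].max().round(4))
g=pickle.load(open('x_wrist.pkl','rb'));print(proj(g,[.58,-.02,.066]))
save(g,'pics/w6.png',k=1.42)
E
```

```text
[ 0.5555 -0.0838  0.1905] [-0.8  0.8  0.3] [ 0.11 -0.16  0.03] w 0.6990039487758221 0.0 j [ 0.82  0.59 -1.16  1.67  0.56  1.27  0.92] yaw 168.8
r 0.1370541746293911 ang 253.68181773416177
top
red (array([ 0.5179, -0.0022]), 0.0113, array([ 0.5179, -0.0018]), 47) 0.07769928795745207
0.024 3 z 0.0718 mid 0.0033 t 0.0248 0.0273
0.028 5 z 0.0753 mid 0.001 t 0.0281 0.0314
0.032 9 z 0.0778 mid 0.0013 t 0.0323 0.0356
0.036 6 z 0.0731 mid 0.002 t 0.0364 0.0392
0.04 8 z 0.0752 mid 0.0011 t 0.0411 0.0435
0.044 8 z 0.0761 mid 0.0035 t 0.0441 0.0473
0.048 13 z 0.0792 mid 0.0028 t 0.048 0.0518
0.052 6 z 0.0759 mid 0.0002 t 0.0526 0.055
0.056 6 z 0.0747 mid 0.0016 t 0.0561 0.0592
0.06 6 z 0.0735 mid 0.0021 t 0.0605 0.0629
0.064 8 z 0.075 mid 0.0015 t 0.064 0.0677
0.068 4 z 0.0725 mid 0.0016 t 0.0684 0.0708
0.072 6 z 0.0756 mid 0.0017 t 0.0728 0.0757
0.076 4 z 0.0736 mid 0.0022 t 0.0761 0.0785
0.08 3 z 0.0691 mid 0.0009 t 0.0803 0.083
0.084 3 z 0.0701 mid 0.0012 t 0.0856 0.088
0.108 4 z 0.0735 mid -0.0003 t 0.1086 0.1111
0.112 7 z 0.0783 mid 0.0009 t 0.1123 0.1159
0.116 5 z 0.0738 mid 0.0016 t 0.11
[... 374 characters left out ...]
0.044 93 z 0.0756 mid -0.0002 t 0.0441 0.0479
0.048 103 z 0.0754 mid -0.0002 t 0.048 0.052
0.052 101 z 0.0751 mid -0.0007 t 0.0521 0.056
0.056 72 z 0.0723 mid -0.0006 t 0.056 0.06
0.06 59 z 0.0727 mid -0.0005 t 0.06 0.064
0.064 86 z 0.071 mid -0.0003 t 0.064 0.068
0.068 46 z 0.071 mid -0.0007 t 0.0681 0.0718
0.072 50 z 0.0709 mid -0.001 t 0.0721 0.076
0.076 51 z 0.0702 mid -0.0005 t 0.076 0.0799
0.08 37 z 0.0695 mid -0.0004 t 0.0801 0.0838
0.084 24 z 0.0684 mid -0.0005 t 0.0845 0.0877
0.088 32 z 0.0686 mid -0.0004 t 0.0882 0.092
0.108 11 z 0.0686 mid -0.0017 t 0.1095 0.1115
0.112 34 z 0.0719 mid -0.0015 t 0.1123 0.116
0.116 64 z 0.0725 mid -0.0018 t 0.116 0.1199
[[354.77791931 208.02525524]]
```

The pin is home (red top at 0.0764, the same as at the start) and the plug is seated facing the electrode. Now I'll grip the gap knob.

Emit:
jog_arm --rows '[[[0.1,-3,0],[0,0,0],0.7],[[0.1,-5.5,-2],[0,0,0],0.7],[[0.1,-5.5,-5],[0,0,0],0.7],[[0.1,-5.5,-8],[0,0,0],0.7],[[0.1,-5.5,-10],[0,0,0],0.7],[[0.1,-5.5,-12],[0,0,0],0.7],[[0.1,-5.5,-13],[0,0,0],0.7],[[0.1,-5.5,-13],[0,0,0],0.7]]'

```text
clock: 23.78
position: [0.5569, -0.1392, 0.0604]
ee_rot: [-0.307, -3.126, -0.0]
force: [-0.6, -0.8, 0.8]
width: 0.699
gripper_force: 0.0
```

Emit:
jog_arm --rows '[[[0,0,0],[0,0,0],0.7],[[0,0,0],[0,0,0],0.7]]'

```text
clock: 24.02
position: [0.5576, -0.1394, 0.0616]
ee_rot: [0.307, 3.125, -0.0]
force: [0.2, -0.2, 0.0]
width: 0.699
gripper_force: 0.0
```

```bash
python3 st.py
```

```text
[ 0.5576 -0.1394  0.0616] [ 0.2 -0.2  0. ] [ 0.09 -0.16 -0.01] w 0.6992017048663971 0.0 j [ 0.83  0.73 -1.05  1.78  0.73  1.06  0.89] yaw 168.78
r 0.19055673760809155 ang 258.99696541399203
```

Emit:
jog_arm --rows '[[[-0.1,0.1,-0.3],[0,0,0],0.7],[[-0.1,0.1,-0.3],[0,0,0],0.7],[[-0.1,0.1,-0.3],[0,0,0],0.35],[[-0.1,0.1,-0.3],[0,0,0],0.35],[[-0.1,0.1,-0.3],[0,0,0],0.35],[[-0.1,0.1,-0.3],[0,0,0],0.35]]' --newtons 25

```text
clock: 24.78
position: [0.5562, -0.1379, 0.0579]
ee_rot: [0.306, 3.126, 0.001]
force: [-0.3, 0.8, 0.5]
width: 0.477
gripper_force: 25.0
```

```bash
python3 st.py
```

```text
[ 0.5562 -0.1379  0.0579] [-0.3  0.8  0.5] [ 0.43 -0.18  0.2 ] w 0.47723026571957844 24.99846786260605 j [ 0.83  0.74 -1.04  1.79  0.73  1.06  0.88] yaw 168.81
r 0.18946177649036072 ang 258.48620362971633
```

Well centred. I'll feed in clockwise by 75°.

Emit:
jog_arm --rows '[[[0,0,0],[0,0,-7],0.35],[[0,0,0],[0,0,-14],0.35],[[0,0,0],[0,0,-21],0.35],[[0,0,0],[0,0,-28],0.35],[[0,0,0],[0,0,-35],0.35],[[0,0,0],[0,0,-42],0.35],[[0,0,0],[0,0,-49],0.35],[[0,0,0],[0,0,-56],0.35]]'

```text
clock: 25.78
position: [0.5554, -0.1389, 0.0579]
ee_rot: [-1.744, -2.612, 0.002]
force: [-2.4, -0.3, 2.1]
width: 0.474
gripper_force: 25.0
```

Emit:
jog_arm --rows '[[[0,0,0],[0,0,-7],0.35],[[0,0,0],[0,0,-14],0.35],[[0,0,0],[0,0,-19],0.35],[[0,0,0],[0,0,-19],0.35],[[0,0,0],[0,0,-19],0.35]]'

```text
clock: 26.4
position: [0.555, -0.139, 0.0579]
ee_rot: [-2.144, -2.295, 0.003]
force: [-6.3, -2.1, 6.3]
width: 0.477
gripper_force: 25.0
```

```bash
python3 st.py
```

```text
[ 0.555  -0.139   0.0579] [-6.3 -2.1  6.3] [-0.37  1.2   0.04] w 0.47656604046768775 25.001070499420166 j [ 0.66  0.61 -0.73  1.81  0.5   0.93 -0.23] yaw 93.9
r 0.19075716772660803 ang 258.19448785780656
```

Emit:
jog_arm --rows '[[[0,0,0],[0,0,0],0.55],[[0,0,0],[0,0,0],0.7],[[0,0,0],[0,0,0],0.7],[[0,0,0],[0,0,0],0.7],[[0,0,4],[0,0,0],0.7],[[0,0,10],[0,0,0],0.7],[[-2,0,16],[0,0,0],0.7],[[-5,0,20],[0,0,0],0.7]]'

```text
clock: 27.4
position: [0.5067, -0.1379, 0.2605]
ee_rot: [2.144, 2.293, 0.003]
force: [-0.1, -1.4, 0.7]
width: 0.698
gripper_force: 0.0
```

Emit:
jog_arm --rows '[[[-3,0,2],[0,0,0],0.7],[[-3,0,2],[0,0,0],0.7],[[-3,0,2],[0,0,0],0.7]]'

```text
clock: 27.78
position: [0.4762, -0.1387, 0.2776]
ee_rot: [2.147, 2.293, -0.0]
force: [-0.4, 0.2, -1.6]
width: 0.696
gripper_force: 0.0
```

```bash
python3 st.py
python3 - <<'E'
from h import *
g=grab('wrist');P,C=cloud(g)
A=np.array([.594,.0477]);a=np.radians(-90-11.35);o=np.array([np.cos(a),np.sin(a)]);pe=np.array([-o[1],o[0]])
t=(P[:,:2]-A)@o;n=(P[:,:2]-A)@pe
for lo in np.arange(.08,.12,.002):
    b=(t>=lo)&(t<lo+.002)&(abs(n)<.012)&(P[:,2]>.055)&(P[:,2]<.09)
    if b.sum()>1:print(round(lo,3),b.sum(),np.percentile(P[b,2],97).round(4),np.ptp(n[b]).round(4))
q=P[near(P,(.5174,-.0033),.025)&(P[:,2]>.065)&(P[:,2]<.1)&(C[:,0]>120)&(C[:,1]<80)]
if len(q):print('red',circ(q),np.median(q[:,2]))
a=proj(g,[[.5565,-.1383,.12],[.594,.0477,.05]]);print(a)
A=np.zeros((500,800,3),np.uint8)
u,v=a[0].astype(int);c=g['img'][max(v-50,0):v+50,max(u-50,0):u+50,::-1];A[:,:400]=cv2.resize(c,(400,500),interpolation=cv2.INTER_CUBIC)
A[:,400:]=cv2.resize(g['img'][:,:,::-1],(400,300))[np.r_[0:300,[299]*200]]
cv2.imwrite('pics/fin.png',A)
E
```

```text
[ 0.4762 -0.1387  0.2776] [-0.4  0.2 -1.6] [-0.11 -0.08 -0.03] w 0.6955381550176079 0.0 j [ 0.89  0.27 -0.88  1.69  0.22  1.29  0.02] yaw 93.76
r 0.22048460297507042 ang 237.70183580166474
0.08 18 0.0697 0.0079
0.082 10 0.0694 0.0046
0.084 7 0.0681 0.003
0.086 11 0.0689 0.0043
0.088 12 0.0686 0.0055
0.09 10 0.0685 0.0051
0.092 5 0.0687 0.0034
0.098 6 0.0682 0.0025
0.1 10 0.0697 0.0047
0.102 17 0.0726 0.0111
0.104 22 0.0727 0.0106
0.106 21 0.0722 0.0111
0.108 22 0.073 0.0112
0.11 22 0.0737 0.0128
0.112 27 0.0751 0.0142
0.114 30 0.0749 0.0156
0.116 28 0.0732 0.0147
0.118 25 0.0743 0.0141
red (array([ 0.5166, -0.0039]), 0.0128, array([ 0.5175, -0.0035]), 368) 0.07627799627197626
[[361.27660803 192.47603609]
 [403.79486721   9.61804194]]
```

View pics/fin.png

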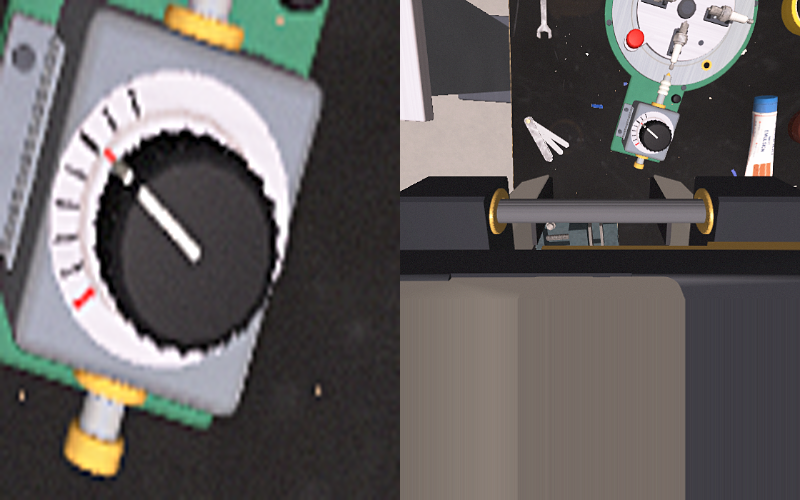

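Run:
```python
from h import *
import pickle
g=grab('wrist');pickle.dump(g,open('fin.pkl','wb'));w4=pickle.load(open('w4.pkl','rb'));xw=pickle.load(open('x_wrist.pkl','rb'))
A=np.array([.594,.0477]);a=np.radians(-90-11.35);o=np.array([np.cos(a),np.sin(a)]);pe=np.array([-o[1],o[0]])
for nme,G in [('w4',w4),('xw',xw),('fin',g)]:
    P,C=cloud(G)
    m=near(P,(.5565,-.1383),.0185)&(abs(P[:,2]-.12)<.006)
    B=C.min(1);W=P[m&(B>150)][:,:2]
    vx,vy,x0,y0=cv2.fitLine(W.astype(np.float32),cv2.DIST_L2,0,.01,.01).ravel()
    d=W.mean(0)-[.5562,-.1383]
    if d@[vx,vy]<0:vx,vy=-vx,-vy
    print(nme,len(W),'line angle',np.degrees(np.arctan2(vy,vx)))
    t=(P[:,:2]-A)@o;n=(P[:,:2]-A)@pe;e=(abs(n)<.008)&(P[:,2]>.058)&(P[:,2]<.09)
    print(' tip',t[e&(t>.095)&(t<.13)].min().round(4),[int((e&(t>=k)&(t<k+.002)).sum()) for k in np.arange(.094,.14,.002)])
```

```text
w4 55 line angle -144.11656
 tip 0.1101 [0, 0, 0, 0, 0, 0, 0, 0, 7, 11, 19, 24, 21, 24, 23, 29, 29, 27, 24, 28, 30, 24, 28, 28]
xw 80 line angle -144.71423
 tip 0.1095 [0, 0, 0, 0, 0, 0, 0, 3, 8, 12, 22, 29, 35, 26, 28, 29, 33, 41, 30, 30, 29, 44, 30, 30]
fin 50 line angle 142.65933
 tip 0.0984 [0, 0, 5, 10, 18, 21, 23, 22, 20, 22, 26, 23, 24, 24, 23, 23, 23, 23, 23, 20, 21, 21, 20, 21]
```

The line turned about 73° clockwise and the tip moved about 11.5 mm, which means five clicks (75°, 12.5 mm). I'll hand the job in.

```bash
python3 -c "
from cell import arm
print(arm.sign_off())"
```

```text
the job is handed in; nothing more can be done
None
```

The job is done in the order asked and handed in at about 28 s of the 67 s allowed: the new plug is seated facing the electrode with the index pin home, and the electrode is fed in five clicks (knob turned about 73° measured, nominal 75°). The real fingertips end about 36 mm short of the stated TCP, and the plug lay about 7.5° off level with its terminal low; I corrected for both.

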